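# Start the clamp knob cleanly on the case holder

## Task

Take the red-handled clamp knob from the white tray and set it gently on the threaded stud of the steel case holder with its handle lying across the holder, parallel to the red line on the clamp bar. Pressing only lightly, turn it backwards (anticlockwise from above) until you feel it drop into the start of the thread, and stop there; then turn it forwards (clockwise) until it has drawn the clamp bar fully down, never forcing it against the thread or its stops, and let go so that it holds the bar by itself. Leave the watch stands and the tweezer rest where they are.

Things in the scene. Friction and masses are not known exactly. Their poses are not given: they have to be found in the camera images.
- knob: Clamp knob, about 90 g, 54 mm tall, loose, upright in the tray. Origin: centre of its open underside, z up. Black hollow skirt, 42 mm outer, 33.6 mm inner diameter, z 0 to 20 mm; closing disc to z 24 mm; red handle above. Two steel lugs inside the skirt under the handle ends (at +x and -x, 10.8 to 17 mm from the axis, 6 mm wide, z 6 to 9 mm), so half a turn changes nothing
- knob_handle (a point): Middle of the red handle, the place to grip, 39 mm above the knob's origin. The handle is a straight bar 50 mm long along x, 14 mm thick along y (grip across this), 30 mm high (15 mm above and below this point). Axes as the knob's
- block: Case holder, fixed: brushed steel block 80 mm along its x, 130 mm along its y, 25 mm high; origin at the underside on the stud's axis, z up. A thin red line across the clamp bar runs along the block's x. A watch case lies on it at +y. More than 25 N between the knob and any part of the holder (stud, clamp bar) does damage
- stud_top (a point): Crest of the brass stud, on its axis, 58.5 mm above the desk; stud 30 mm in diameter, two-start thread, 1.8 mm side play in the knob. Axes as the block's. Put on, the knob's lugs rest on the level crest (knob origin 52.5 mm above the desk). Turned forwards from there the lugs jam on a tooth
- thread_start (a point): Same point as stud_top. Set on with the handle along the block's x, the knob must turn backwards (anticlockwise from above) by a hidden 0.25 to 1.3 rad, different each time, till its lugs leave the crest and it can sink 6.5 mm on to the clamp bar: the click. About 0.3 rad further back is a rigid tooth
- thread_end (a point): Same point as stud_top. Turned forwards (clockwise) from the click, the lugs run under the crest and the flank draws the knob down against the clamp bar's spring: fully down (origin about 42.5 mm above the desk) after about 0.9 rad, then level, so it stays when let go; rigid stop at about 1.35 rad
- clamp_bar (a joint): Travel (m) of the aluminium clamp bar round the stud, 46 by 130 by 6 mm: 0 is up (its top 46 mm above the desk); grows as the knob pushes it down, about 0.0035 with the knob home, 0.005 at most; spring 1200 N/m with under 1 N preload
- tray: White plastic tray, fixed, 120 mm along its x, 110 mm along its y, 14 mm high walls 3 mm thick, floor about 3 mm thick; origin: centre of its underside
- stand_left: Acrylic watch stand with a watch, 70 by 80 mm, 88 mm high, loose; origin: centre of its underside. Leave alone
- stand_mid: Acrylic watch stand, same size, leave alone
- stand_right: Acrylic watch stand, same size, leave alone
- tweezer_rest: Bamboo tweezer rest, 70 mm along its y, 30 mm along its x, 20 mm high, loose, with two steel tweezers fast in it, 110 mm along its x; origin: centre of its underside. Leave alone
There are look-alikes about, which are no part of the job. Of the things shaped like the knob, the black one is meant.

How it is judged:
By the outcome, as a careful person would: the job done as asked, in the order asked, and still so for the second after the job is handed in, with the robot touching nothing.
It also fails if it takes over 72 s, if anything falls off the work surface, if the arm or the gripper's body presses on something with over 40 N, if the wrist force passes 120 N, or if a joint passes its speed limit or range.

## Robot

A 6-joint arm with a two-finger parallel gripper is mounted at the origin on the work surface. World frame = base frame: x ahead of the robot, y to its left, z up, the work surface at z = 0. Lengths are in m, angles in rad, forces in N, time in s.
With the tool pointing down it reaches from about 0.275 to 0.875 m from the base axis. Payload 12.5 kg.
Tool frame: the origin (TCP) lies midway between the tips of the shut fingers; the grasp point (between the pads) lies env.pinch_z behind it (env.pinch_z is the distance from the TCP to the grasp point, in m); z points along the fingers, y is the direction in which the jaws open and shut (so a half turn about z gives the same grasp; the last joint's range is limited). The gripper opens to 85 mm and grips with 20 to 120 N. Pads are 22 mm wide; open, the fingers measure 114 mm over their backs; the gripper's body (76 mm by 85 mm) begins 54 mm behind the grasp point. The pads swing forward as they close: fully open they stand 13 mm farther back than shut.
Start: joints at [-1.296, 0.351, 1.652, -0, 1.139, -0.085], TCP at [0.194, -0.515, 0.231] pointing down, gripper open.
Joint ranges: [-2.75, 2.75], [-0.79, 2.1], [0.01, 2.65], [-1.57, 4.71], [0.07, 3.14], [-2.87, 2.87]. Speed limits (rad/s): [2.22, 2.22, 2.79, 3.14, 3.14, 3.14].

## Interface

Orientations are given as a 3x3 rotation matrix whose columns are the frame's x, y, z axes.
In Python, from bench import env gives the robot as it stands. The module is installed in compiled form; this text tells all that it offers.
- The arm moves only by the tool arm_command, never from a script. Its argument "plan" is a list that holds one entry, the list of rows, each a list of 4 numbers: the shift along the tool's x, y, z in m, then the turn about the tool's z in degrees. A call has 1 to 20 rows; each row is the pose to reach, as a shift and turn from the pose measured when the call began, along the tool's axes at that moment; what a row does not reach only later rows make up. A row lasts 1/8 s, in which the tool goes at most 62.5 mm and 10.7 degrees, less where a joint would pass 70% of its speed; a pose out of reach is approached as far as the arm can. A call with a gripper value outside its range is refused whole. "grip" is the opening, from 0 (shut) to 1 (fully open), set as the call begins (left out, the last holds). The fingers move at their own pace and stop on an object; "grip_force" is the grip in N (left out, the last holds). Time passes only in rows, so rows that repeat a pose let the fingers close. It gives the time, the measured TCP pose, the force and the opening at its end, in the units of the state.
- env.get_obs(): the state, without advancing time (a new reading comes with each control period).
- env.grab_frame(name): name is "scene" or "top"; returns a dict with "pixels" (400x640x3 uint8, blue, green, red), "range_z" (400x640 float32, m along the optical axis (not along the pixel's ray), 0 where there is no reading), "intrinsics" (3x3 intrinsics, pixels), "R" (3x3) and "t" (3): a world point X has camera coordinates R X + t. Camera axes: x right, y down, z forward; pixel columns grow to the right and rows downward; lengths in m; the calibration is good to about 2 mm. A picture is of the moment at which its call begins.
- env.job_done(): hands the job in, once; it reports no verdict.
The state is a dict: "time_s": time; "joints": joint angles; "joint_vel": joint speeds; "joint_torque": joint torques, N m; "eef_pos": TCP position; "tcp_rot": TCP orientation; "wrist_force": force on the tool from outside, world axes, zero at the start; "ft_torque": the same for the moment, N m; "width": finger opening in m.
Only numpy, scipy, OpenCV 4.12 (cv2) and the standard library are available. Lean on these libraries where they do the work, as an engineer would, in place of code of your own. Each camera call takes 0.05 s, during which the arm holds its last target. There are 200 camera calls.

## Working session

There is one attempt and no reset: what is moved stays moved. The work goes in short steps, Python scripts to look and compute and a tool call to move; the robot and the scene stay as the last step left them, time stands still between calls to the robot, and variables do not carry over. Pictures are saved under pics/ and viewed, about 8 in all and at most 12, crops included, and the job is handed in when it is done.

Besides the shell and the picture viewer there is one more tool, called after "Request:" as name(argument=value, ...) on one line, values as JSON. arm_command: Moves the arm, as the interface text tells. Its arguments: {"type":"object","properties":{"plan":{"type":"array","items":{"type":"array","items":{"type":"array","items":{"type":"number"}}}},"grip":{"type":"number"},"grip_force":{"type":"number"}},"required":["plan"]}

```bash
mkdir -p pics
cat > h.py <<'E'
import numpy as np, cv2
from bench import env
def pts(f):
    d=f["range_z"]; K=f["intrinsics"]; v,u=np.mgrid[:d.shape[0],:d.shape[1]]
    c=np.stack([(u-K[0,2])/K[0,0]*d,(v-K[1,2])/K[1,1]*d,d],-1)
    return (c-f["t"])@f["R"]   # R^T (c-t)
def ray(f,u,v,z):
    K=f["intrinsics"];R=f["R"];o=-R.T@f["t"]
    d=R.T@np.array([(u-K[0,2])/K[0,0],(v-K[1,2])/K[1,1],1]); return o+d*(z-o[2])/d[2]
E
python3 - <<'E'
from h import *
a=env.grab_frame("top");b=env.grab_frame("scene")
cv2.imwrite("pics/top.png",a["pixels"]);cv2.imwrite("pics/scene.png",b["pixels"])
o=env.get_obs();print(o["time_s"],o["eef_pos"],o["tcp_rot"],o["wrist_force"],o["width"],env.pinch_z)
for f in(a,b):print(-f["R"].T@f["t"],f["R"][2],f["intrinsics"][0])
E
```

```text
0.1 [ 0.19358291 -0.51450199  0.23082267] [[ 9.35966621e-01  3.52088628e-01 -2.86857169e-04]
 [ 3.52088737e-01 -9.35966123e-01  9.68659855e-04]
 [ 7.25655269e-05 -1.00763247e-03 -9.99999490e-01]] [-0.69679601  0.06871307  0.10123768] 0.08495941979520949 0.0187
[0.41964341 0.04026441 0.89655923] [ 0.19278784  0.03631783 -0.98056813] [374.69951107   0.         316.73176508]
[0.95679917 0.08624877 0.63546091] [-0.55096258 -0.03641504 -0.83373508] [370.11334642   0.         318.14268004]
```

View pics/top.png

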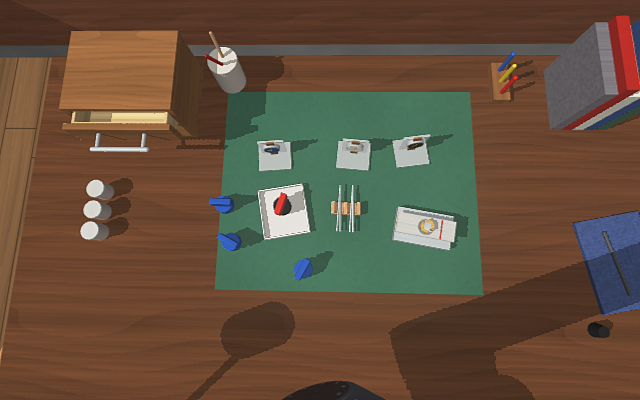

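View pics/scene.png

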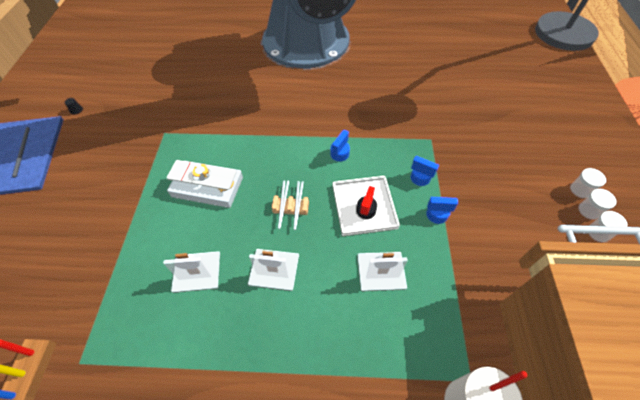

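The black, red-handled knob is in the tray at top (281,204), scene (368,203). Possible mix-ups are the three blue knobs at top (222,204), (230,241) and (303,268). By the description I choose the one in the tray. The holder is at top (425,228), with its stud under something brass/gold. I'll check both close up.

Run:
```python
from h import *
a=env.grab_frame("top");b=env.grab_frame("scene")
def crop(f,x,y,w=80,h=60):return cv2.resize(f["pixels"][y:y+h,x:x+w],(400,300),interpolation=cv2.INTER_CUBIC)
cv2.imwrite("pics/crops.png",np.vstack([np.hstack([crop(a,245,175),crop(a,385,198)]),np.hstack([crop(b,325,170),crop(b,165,150)])]))
for n,f in(("top",a),("scene",b)):
    hsv=cv2.cvtColor(f["pixels"],cv2.COLOR_BGR2HSV)
    m=(((hsv[...,0]<8)|(hsv[...,0]>172))&(hsv[...,1]>170)&(hsv[...,2]>90)).astype(np.uint8)
    P=pts(f);k,l,s,c=cv2.connectedComponentsWithStats(m)
    for i in range(1,k):
        q=P[(l==i)]
        if s[i,4]>8 and 160<c[i][1]<290: 
            print(n,s[i],c[i],np.median(q,0).round(4),q.min(0).round(3),q.max(0).round(3))
```

```text
top [275 193  12  22 128] [279.7890625 203.328125 ] [0.5664 0.1554 0.0568] [0.42  0.04  0.036] [0.59  0.166 0.897]
scene [360 187  14  28 226] [366.81415929 201.51769912] [0.5795 0.1526 0.0551] [0.547 0.086 0.017] [0.957 0.165 0.635]
```

View pics/crops.png

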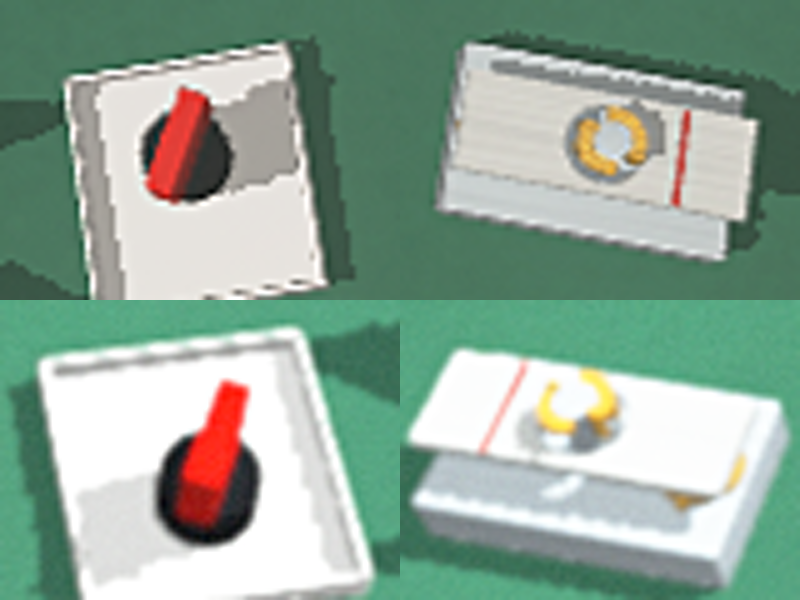

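The crops confirm the choice: red handle on black skirt in the tray, and a brass ring on the holder with the red line on the bar at top ≈(521,230). Next I'll measure.

```bash
cat >> h.py <<'E'
def ang(v):return np.degrees(np.arctan2(v[1],v[0]))
def rect(q):
    (c,(w,h),a)=cv2.minAreaRect((q[:,:2]*1000).astype(np.float32)); 
    if w<h:a+=90;w,h=h,w
    a=(a+90)%180-90
    return np.round(c,1),round(w,1),round(h,1),round(a,1)
def red(f):
    hsv=cv2.cvtColor(f["pixels"],cv2.COLOR_BGR2HSV);return ((hsv[...,0]<8)|(hsv[...,0]>172))&(hsv[...,1]>110)
E
python3 - <<'E'
from h import *
for n in("top","scene"):
    f=env.grab_frame(n);P=pts(f);X,Y,Z=P[...,0],P[...,1],P[...,2];px=f["pixels"].astype(int)
    near=lambda x,y,r:(abs(X-x)<r)&(abs(Y-y)<r)
    m=red(f)&near(.57,.14,.07)&(Z>.05)&(Z<.062)
    print(n,"handle",rect(P[m]),m.sum(),np.median(Z[m]).round(4))
    # same pixels by ray onto top plane .057
    q=np.array([ray(f,u,v,.057) for v,u in np.argwhere(m)]);print(" ray",rect(q))
    blk=(px.max(2)<70)&near(.57,.14,.07)&(Z>.015)&(Z<.035);print(" skirt",rect(P[blk]),blk.sum())
    hsv=cv2.cvtColor(f["pixels"],cv2.COLOR_BGR2HSV)
    s=(abs(hsv[...,0].astype(int)-22)<8)&(hsv[...,1]>100)&near(.53,-.18,.12)&(Z>.053)&(Z<.066)
    q=np.array([ray(f,u,v,.0585) for v,u in np.argwhere(s)])
    print(" stud",s.sum(),np.median(Z[s]).round(4),P[s].mean(0).round(4),cv2.minEnclosingCircle((q[:,:2]*1000).astype(np.float32)),cv2.minEnclosingCircle((P[s][:,:2]*1000).astype(np.float32)))
    b=near(.53,-.2,.13)&(Z>.041)&(Z<.051);print(" bar",rect(P[b]),b.sum(),np.median(Z[b]).round(4))
    l=red(f)&near(.53,-.2,.13)&(Z>.03);q=np.array([ray(f,u,v,.046) for v,u in np.argwhere(l)])
    if len(q)>4:
        print(" line",rect(q),len(q))
E
```

```text
top handle (array([567.3, 156.3]), 49.7, 14.1, -16.8) 134 0.0569
 ray (array([566.8, 155.7]), 49.4, 14.7, -16.3)
 skirt (array([564. , 154.4]), 38.0, 34.1, -89.6) 98
 stud 77 0.059 [ 0.5184 -0.1742  0.059 ] ((519.2063598632812, -174.68246459960938), 15.3046293258667) ((519.1344604492188, -174.8993682861328), 15.238274574279785)
 bar (array([ 519.2, -174.7]), 130.7, 46.4, 80.3) 1006 0.0465
 line (array([ 513.5, -209.1]), 41.6, 2.5, -10.5) 22
scene handle (array([569.4, 154.8]), 47.3, 13.9, -17.4) 158 0.056
 ray (array([571.4, 155.2]), 49.1, 14.0, -19.5)
 skirt (array([572.5, 153.8]), 35.3, 31.7, 75.2) 115
 stud 61 0.0581 [ 0.5218 -0.1733  0.0581] ((520.7683715820312, -173.64756774902344), 15.89439868927002) ((519.1582641601562, -174.70729064941406), 15.397178649902344)
 bar (array([ 519.1, -175.4]), 131.7, 48.3, 79.9) 1068 0.0456
```

Request:
arm_command(plan=[[[0.15,-0.125,0,10],[0.15,-0.125,0,10],[0.3,-0.25,0,20],[0.3,-0.25,0,20],[0.44,-0.37,0,30],[0.44,-0.37,0,30],[0.587,-0.495,0.03,37.6],[0.587,-0.495,0.06,37.6],[0.587,-0.495,0.1,37.6],[0.587,-0.495,0.13,37.6],[0.587,-0.495,0.13,37.6],[0.587,-0.495,0.13,37.6],[0.587,-0.495,0.13,37.6],[0.587,-0.495,0.13,37.6],[0.587,-0.495,0.13,37.6],[0.587,-0.495,0.13,37.6]]], grip=0.5, grip_force=40)

```text
time_s: 2.3
eef_pos: [0.5688, 0.1544, 0.1021]
tcp_rot: [[0.956, -0.293, 0.001], [-0.293, -0.956, 0.0], [0.001, -0.001, -1.0]]
wrist_force: [-0.1, 0.5, 0.5]
width: 0.0427
```

Request:
arm_command(plan=[[[0,-0.001,0.03,0],[0,-0.001,0.05,0],[0,-0.001,0.06,0],[0,-0.001,0.065,0],[0,-0.001,0.068,0],[0,-0.001,0.07,0],[0,-0.001,0.07,0],[0,-0.001,0.07,0]]])

```text
time_s: 3.3
eef_pos: [0.5693, 0.1554, 0.0324]
tcp_rot: [[0.956, -0.293, 0.001], [-0.293, -0.956, 0.001], [0.001, -0.001, -1.0]]
wrist_force: [-0.0, -0.3, 0.2]
width: 0.0429
```

Run:
```python
from h import *
a=env.grab_frame("top");b=env.grab_frame("scene")
def crop(f,x,y,w=80,h=60):return cv2.resize(f["pixels"][y:y+h,x:x+w],(400,300),interpolation=cv2.INTER_CUBIC)
cv2.imwrite("pics/g.png",np.hstack([crop(a,245,170),crop(b,325,165)]))
```

```text
(no output)
```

View pics/g.png

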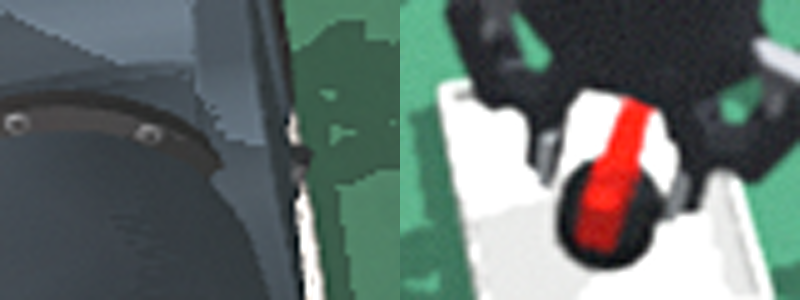

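The scene crop shows the fingers on either side of the red handle, which is well centred at crop (615,170).

Request:
arm_command(plan=[[[0,0,0,0],[0,0,0,0],[0,0,0,0],[0,0,0,0],[0,0,0,0],[0,0,0,0],[0,0,0,0],[0,0,0,0]]], grip=0, grip_force=40)

```text
time_s: 4.4
eef_pos: [0.5694, 0.1554, 0.0325]
tcp_rot: [[0.956, -0.293, 0.001], [-0.293, -0.956, 0.001], [0.001, -0.001, -1.0]]
wrist_force: [-0.7, -0.2, 6.2]
width: 0.0131
```

Request:
arm_command(plan=[[[0,0,-0.005,0],[0,0,-0.02,0],[0,0,-0.05,0],[0,0,-0.09,0],[0,0,-0.12,0],[0,0,-0.12,0],[0,0,-0.12,0],[0,0,-0.12,0]]])

```text
time_s: 5.4
eef_pos: [0.5686, 0.1552, 0.1513]
tcp_rot: [[0.956, -0.293, -0.001], [-0.293, -0.956, 0.0], [-0.001, 0.0, -1.0]]
wrist_force: [-0.7, -0.6, -0.8]
width: 0.0135
```

Run:
```python
from h import *
b=env.grab_frame("scene");P=pts(b);o=env.get_obs();e=o["eef_pos"];print(e,ang(o["tcp_rot"][:,0]),o["wrist_force"],o["ft_torque"])
Z=P[...,2];m=red(b)&(abs(P[...,0]-e[0])<.06)&(abs(P[...,1]-e[1])<.06)&(Z>.1)
v,u=np.nonzero(m);print(m.sum(),u.mean(),v.mean(),np.percentile(Z[m],[1,50,99]).round(4))
t=m&(Z>np.percentile(Z[m],97)-.004);print("top",rect(P[t]),t.sum())
x,y=int(u.mean()),int(v.mean());cv2.imwrite("pics/held.png",cv2.resize(b["pixels"][y-50:y+50,x-65:x+65],(650,500),interpolation=cv2.INTER_CUBIC))
```

```text
[0.56866206 0.15525653 0.15139481] -17.049444933340204 [ 0.69713622 -0.19440469 -0.48043558] [-0.01908857  0.01107689 -0.02001489]
338 373.66272189349115 160.81360946745562 [0.1372 0.1742 0.2095]
top (array([573.8, 157.6]), 24.7, 11.0, 26.9) 14
```

View pics/held.png

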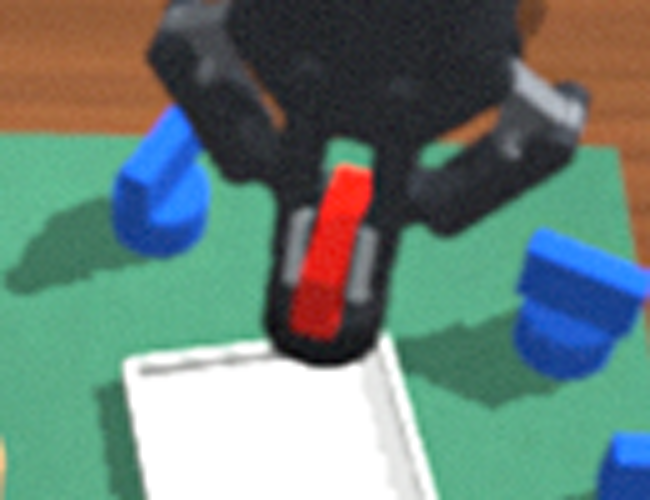

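The knob is held upright between both pads (crop (330,250)). Carrying it to above the stud.

Request:
arm_command(plan=[[[0.003,0.02,0,0],[0.01,0.06,0,-1],[0.017,0.11,0,-2],[0.024,0.16,0,-3],[0.031,0.21,0,-4],[0.039,0.26,0,-5],[0.046,0.3,0,-6],[0.0505,0.33,0,-7],[0.0505,0.33,0.01,-7],[0.0505,0.33,0.025,-7],[0.0505,0.33,0.04,-7],[0.0505,0.33,0.04,-7],[0.0505,0.33,0.04,-7],[0.0505,0.33,0.04,-7],[0.0505,0.33,0.04,-7]]])

```text
time_s: 7.32
eef_pos: [0.5204, -0.175, 0.1117]
tcp_rot: [[0.985, -0.174, 0.0], [-0.174, -0.985, -0.0], [0.0, 0.0, -1.0]]
wrist_force: [-0.2, -0.9, -0.7]
width: 0.0135
```

```bash
cat >> h.py <<'E'
def held(save=None):
    b=env.grab_frame("scene");P=pts(b);o=env.get_obs();e=o["eef_pos"];T=o["tcp_rot"]
    print("t",o["time_s"],"eef",e.round(4),"ang",ang(T[:,0]).round(2),o["wrist_force"].round(2),o["ft_torque"].round(3))
    q=(P-e)@T; n=(abs(q[...,0])<.04)&(abs(q[...,1])<.03)
    m=red(b)&n&(abs(q[...,2])<.05); a=q[m]
    for lo in(-20,-12,-4,4,12):
        s=a[(a[:,2]*1e3>=lo)&(a[:,2]*1e3<lo+8)]
        if len(s)>5: print(" red z",lo,"n",len(s),"x 50/90/98",(np.percentile(s[:,0],[50,90,98])*1e3).round(1),"y 5/50/95",(np.percentile(s[:,1],[5,50,95])*1e3).round(1))
    k=(b["pixels"].max(2)<75)&n&(q[...,2]>.004)&(q[...,2]<.032)&(q[...,0]>0)
    s=q[k]
    if len(s)>5:
        A=np.c_[2*s[:,:2],np.ones(len(s))]; 
        from scipy.optimize import least_squares
        r=least_squares(lambda c:np.hypot(s[:,0]-c[0],s[:,1]-c[1])-.021,[0,0],loss="soft_l1",f_scale=.001)
        print(" skirt axis tool mm",(r.x*1e3).round(2),len(s),"z",(np.percentile(s[:,2],[2,98])*1e3).round(1))
    if save:
        u,v=(b["R"]@e+b["t"])[:2]/(b["R"]@e+b["t"])[2]*np.diag(b["intrinsics"])[:2]+b["intrinsics"][:2,2]
        x,y=max(int(u),65),max(int(v),50);cv2.imwrite("pics/"+save,cv2.resize(b["pixels"][y-50:y+50,x-65:x+65],(650,500),interpolation=cv2.INTER_CUBIC))
E
python3 -c "
from h import *
held('hover.png')"
```

```text
t 7.375 eef [ 0.5203 -0.175   0.1116] ang -10.05 [ 1.05 -0.12 -1.6 ] [ 0.052  0.034 -0.001]
 red z -20 n 31 x 50/90/98 [22.  23.2 23.5] y 5/50/95 [-7.1 -4.7  4.9]
 red z -12 n 33 x 50/90/98 [21.8 23.6 23.9] y 5/50/95 [-7.2 -5.5  4.5]
 red z -4 n 25 x 50/90/98 [21.8 23.3 23.8] y 5/50/95 [-6.9 -5.9  2.6]
 red z 4 n 10 x 50/90/98 [18.  19.1 21.7] y 5/50/95 [-6.9 -4.9  2.6]
 skirt axis tool mm [-2.23  0.81] 155 z [ 4.9 25.5]
```

View pics/hover.png

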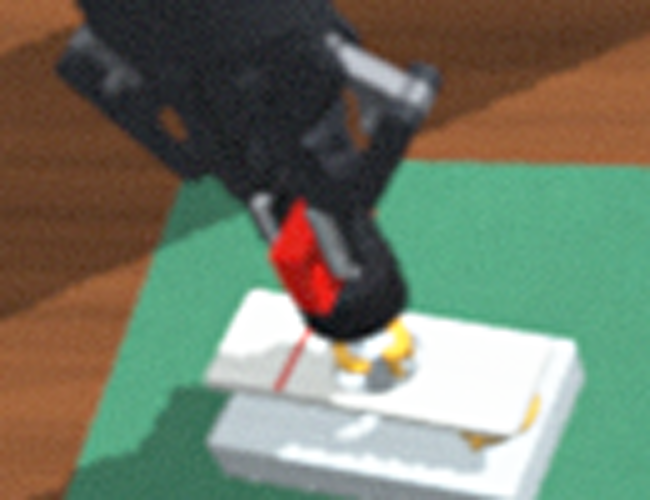

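Knob upright and above the brass crest (crop (370,350)), with the handle along the bar's line. Descending.

Request:
arm_command(plan=[[[0.0005,0,0.008,0],[0.0005,0,0.014,0],[0.0005,0,0.018,0],[0.0005,0,0.02,0],[0.0005,0,0.021,0],[0.0005,0,0.021,0],[0.0005,0,0.021,0],[0.0005,0,0.021,0]]])

```text
time_s: 8.38
eef_pos: [0.5209, -0.1752, 0.0908]
tcp_rot: [[0.985, -0.174, 0.0], [-0.174, -0.985, -0.0], [0.0, 0.0, -1.0]]
wrist_force: [0.2, -0.1, -0.9]
width: 0.0133
```

Request:
arm_command(plan=[[[0,0,0.001,0],[0,0,0.002,0],[0,0,0.003,0],[0,0,0.003,0],[0,0,0.003,0]]])

```text
time_s: 9.0
eef_pos: [0.5209, -0.1752, 0.0878]
tcp_rot: [[0.985, -0.174, 0.0], [-0.174, -0.985, -0.0], [0.0, 0.0, -1.0]]
wrist_force: [-0.1, -0.0, -0.5]
width: 0.0134
```

Request:
arm_command(plan=[[[0,0,0.0007,0],[0,0,0.0014,0],[0,0,0.002,0],[0,0,0.002,0]]])

```text
time_s: 9.5
eef_pos: [0.5209, -0.1752, 0.0857]
tcp_rot: [[0.985, -0.174, 0.0], [-0.174, -0.985, -0.0], [0.0, 0.0, -1.0]]
wrist_force: [-0.5, -1.1, -0.4]
width: 0.0134
```

Request:
arm_command(plan=[[[0,0,0.0005,0],[0,0,0.001,0],[0,0,0.0015,0],[0,0,0.0015,0]]])

```text
time_s: 10.0
eef_pos: [0.5208, -0.1751, 0.0842]
tcp_rot: [[0.985, -0.174, 0.0], [-0.174, -0.985, 0.0], [0.0, -0.0, -1.0]]
wrist_force: [0.0, 0.8, -1.3]
width: 0.0134
```

Request:
arm_command(plan=[[[0,0,0.0005,0],[0,0,0.001,0],[0,0,0.001,0]]])

```text
time_s: 10.38
eef_pos: [0.5208, -0.1751, 0.0831]
tcp_rot: [[0.985, -0.174, -0.0], [-0.174, -0.985, 0.0], [-0.0, -0.0, -1.0]]
wrist_force: [-0.5, -0.2, -0.9]
width: 0.0132
```

Request:
arm_command(plan=[[[0,0,0.0003,0],[0,0,0.0006,0],[0,0,0.0006,0]]])

```text
time_s: 10.75
eef_pos: [0.5208, -0.1751, 0.0825]
tcp_rot: [[0.985, -0.174, -0.0], [-0.174, -0.985, 0.0], [-0.0, -0.0, -1.0]]
wrist_force: [0.4, 1.0, -0.8]
width: 0.0134
```

Request:
arm_command(plan=[[[0,0,0.0002,0],[0,0,0.0005,0],[0,0,0.0005,0]]])

```text
time_s: 11.12
eef_pos: [0.5208, -0.1751, 0.082]
tcp_rot: [[0.985, -0.174, 0.0], [-0.174, -0.985, 0.0], [0.0, -0.0, -1.0]]
wrist_force: [-0.6, 1.0, -0.2]
width: 0.0131
```

Request:
arm_command(plan=[[[0,0,0.0002,0],[0,0,0.0004,0],[0,0,0.0004,0]]])

```text
time_s: 11.5
eef_pos: [0.5209, -0.1752, 0.0819]
tcp_rot: [[0.985, -0.174, 0.0], [-0.174, -0.985, -0.0], [0.0, 0.0, -1.0]]
wrist_force: [-1.8, 1.5, 4.9]
width: 0.0134
```

Contact felt: about 6 N at TCP z 0.0819, as predicted. Now I turn backwards under light pressure, pivoting about the stud axis (knob axis about -1.6 mm along tool x).

Request:
arm_command(plan=[[[0,-0.0001,0,-3],[0,-0.0002,0.0001,-6],[0,-0.0003,0.0001,-9],[0,-0.0003,0.0002,-11],[0,-0.0003,0.0002,-11]]])

```text
time_s: 12.12
eef_pos: [0.5212, -0.175, 0.0819]
tcp_rot: [[1.0, 0.016, 0.001], [0.016, -1.0, -0.0], [0.001, 0.0, -1.0]]
wrist_force: [0.5, -0.7, 4.4]
width: 0.0133
```

Request:
arm_command(plan=[[[0,-0.0001,0.0001,-2],[0,-0.0001,0.0002,-4],[0,-0.0001,0.0002,-4]]])

```text
time_s: 12.5
eef_pos: [0.5213, -0.1749, 0.0818]
tcp_rot: [[0.996, 0.088, 0.001], [0.088, -0.996, -0.0], [0.001, 0.001, -1.0]]
wrist_force: [-0.3, 1.2, 5.7]
width: 0.0133
```

Request:
arm_command(plan=[[[0,-0.0001,0.0001,-2],[0,-0.0001,0.0001,-4],[0,-0.0002,0.0002,-6],[0,-0.0002,0.0002,-6]]])

```text
time_s: 13.0
eef_pos: [0.5214, -0.1747, 0.0817]
tcp_rot: [[0.981, 0.193, 0.001], [0.193, -0.981, -0.001], [0.001, 0.001, -1.0]]
wrist_force: [-0.1, 0.5, 5.1]
width: 0.0132
```

Request:
arm_command(plan=[[[0,-0.0001,0.0001,-2],[0,-0.0001,0.0001,-4],[0,-0.0002,0.0002,-6],[0,-0.0002,0.0002,-6]]])

```text
time_s: 13.5
eef_pos: [0.5213, -0.1743, 0.0814]
tcp_rot: [[0.955, 0.295, 0.001], [0.295, -0.955, -0.0], [0.001, 0.0, -1.0]]
wrist_force: [0.7, 3.6, 3.9]
width: 0.0133
```

Request:
arm_command(plan=[[[0,0,0.0001,-2],[0,0,0.0001,-4],[0,0,0.0002,-5],[0,0,0.0002,-5]]])

```text
time_s: 14.0
eef_pos: [0.521, -0.1744, 0.0809]
tcp_rot: [[0.926, 0.378, 0.001], [0.378, -0.926, -0.0], [0.0, 0.0, -1.0]]
wrist_force: [0.1, -0.4, -1.0]
width: 0.0132
```

The force is gone, so the lugs have left the crest. I stop turning and let it sink.

Request:
arm_command(plan=[[[0,0,0.0005,0],[0,0,0.001,0],[0,0,0.0015,0],[0,0,0.0015,0]]])

```text
time_s: 14.5
eef_pos: [0.5211, -0.1745, 0.0795]
tcp_rot: [[0.926, 0.378, 0.001], [0.378, -0.926, -0.0], [0.001, 0.001, -1.0]]
wrist_force: [0.4, -1.4, -0.8]
width: 0.0133
```

Request:
arm_command(plan=[[[0,0,0.0005,0],[0,0,0.001,0],[0,0,0.0015,0],[0,0,0.002,0],[0,0,0.0025,0],[0,0,0.0025,0]]])

```text
time_s: 15.25
eef_pos: [0.521, -0.1744, 0.0768]
tcp_rot: [[0.926, 0.378, 0.0], [0.378, -0.926, -0.0], [0.0, 0.0, -1.0]]
wrist_force: [0.4, -0.4, -1.9]
width: 0.0136
```

Request:
arm_command(plan=[[[0,0,0.0005,0],[0,0,0.001,0],[0,0,0.001,0]]])

```text
time_s: 15.62
eef_pos: [0.521, -0.1744, 0.0758]
tcp_rot: [[0.926, 0.378, 0.0], [0.378, -0.926, -0.0], [0.0, 0.0, -1.0]]
wrist_force: [-0.4, -0.6, -0.9]
width: 0.0132
```

Request:
arm_command(plan=[[[0,0,0.0003,0],[0,0,0.0006,0],[0,0,0.0006,0]]])

```text
time_s: 16.0
eef_pos: [0.521, -0.1744, 0.0752]
tcp_rot: [[0.926, 0.378, 0.0], [0.378, -0.926, -0.0], [0.0, 0.0, -1.0]]
wrist_force: [-0.3, 0.5, -0.1]
width: 0.0131
```

Request:
arm_command(plan=[[[0,0,0.0003,0],[0,0,0.0005,0],[0,0,0.0005,0]]])

```text
time_s: 16.38
eef_pos: [0.521, -0.1744, 0.0747]
tcp_rot: [[0.926, 0.378, 0.0], [0.378, -0.926, -0.0], [0.0, 0.0, -1.0]]
wrist_force: [-0.3, 0.4, 1.2]
width: 0.0133
```

It is resting on the bar after sinking 6.5 mm, with 32° turned back in all. Now forwards, following the flank down (about 0.07 mm per degree).

Request:
arm_command(plan=[[[0,0.0001,0.0003,3],[0,0.0002,0.0005,6],[0,0.0003,0.0008,9],[0,0.0003,0.0009,10],[0,0.0003,0.0009,10]]])

```text
time_s: 17.0
eef_pos: [0.5212, -0.1747, 0.0739]
tcp_rot: [[0.977, 0.212, 0.001], [0.212, -0.977, -0.0], [0.001, 0.0, -1.0]]
wrist_force: [-0.0, -0.5, 2.0]
width: 0.0132
```

```bash
python3 -c "
from h import *
held('fwd.png')"
```

```text
t 17.05 eef [ 0.5212 -0.1747  0.0739] ang 12.22 [ 0.07 -0.26  1.41] [ 0.031 -0.024  0.002]
 red z -20 n 28 x 50/90/98 [22.4 23.6 24.1] y 5/50/95 [-7.  -1.9  5.7]
 red z -12 n 25 x 50/90/98 [22.2 23.7 24.5] y 5/50/95 [-6.9 -1.6  6.3]
 red z -4 n 20 x 50/90/98 [22.3 23.  23.7] y 5/50/95 [-7.1 -2.9  5. ]
 red z 4 n 28 x 50/90/98 [15.5 20.1 22.3] y 5/50/95 [-6.8  4.3 14.9]
 skirt axis tool mm [-2.55  0.28] 142 z [ 4.7 26.3]
```

View pics/fwd.png

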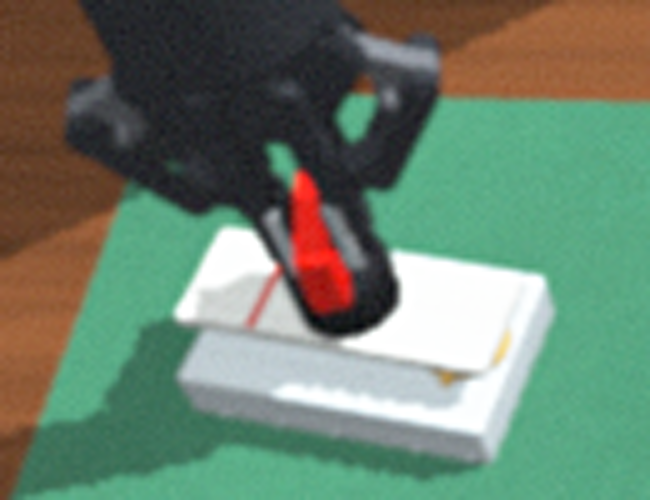

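The knob sits down on the bar (crop (350,300)), upright in the grip, with almost no torque. Carrying on.

Request:
arm_command(plan=[[[0,0.0001,0.0003,3],[0,0.0002,0.0005,6],[0,0.0003,0.0008,9],[0,0.0003,0.0009,12],[0,0.0003,0.0009,12]]])

```text
time_s: 17.68
eef_pos: [0.5214, -0.175, 0.0731]
tcp_rot: [[1.0, 0.005, 0.001], [0.005, -1.0, -0.0], [0.001, 0.0, -1.0]]
wrist_force: [-0.3, -0.3, 2.7]
width: 0.0132
```

```bash
python3 -c "
from h import *
o=env.get_obs();print(o['wrist_force'].round(2),o['ft_torque'].round(3),ang(o['tcp_rot'][:,0]))"
```

```text
[-0.31 -0.32  2.67] [-0.053 -0.008 -0.018] 0.2766527630053345
```

Request:
arm_command(plan=[[[0,0.0001,0.0002,3],[0,0.0002,0.0004,6],[0,0.0003,0.0006,9],[0,0.0003,0.0008,12],[0,0.0003,0.0008,12]]])

```text
time_s: 18.3
eef_pos: [0.5216, -0.1754, 0.0725]
tcp_rot: [[0.979, -0.202, 0.001], [-0.202, -0.979, -0.0], [0.001, 0.0, -1.0]]
wrist_force: [-0.2, -0.7, 4.0]
width: 0.0135
```

Request:
arm_command(plan=[[[0,0.0001,0.0002,3],[0,0.0002,0.0004,6],[0,0.0003,0.0006,9],[0,0.0003,0.0007,12],[0,0.0003,0.0007,12]]])

```text
time_s: 18.92
eef_pos: [0.5217, -0.1758, 0.072]
tcp_rot: [[0.917, -0.399, 0.002], [-0.399, -0.917, -0.001], [0.002, -0.0, -1.0]]
wrist_force: [0.1, -0.9, 3.3]
width: 0.0129
```

```bash
python3 -c "
from h import *
o=env.get_obs();print(o['wrist_force'].round(2),o['ft_torque'].round(3),ang(o['tcp_rot'][:,0]))"
```

```text
[ 0.09 -0.94  3.34] [-0.05   0.004 -0.052] -23.51707141105934
```

Request:
arm_command(plan=[[[-0.0002,0.0001,0.0001,3],[-0.0004,0.0002,0.0002,6],[-0.0005,0.0002,0.0003,9],[-0.0005,0.0002,0.0003,9]]])

```text
time_s: 19.42
eef_pos: [0.5212, -0.1758, 0.0718]
tcp_rot: [[0.844, -0.536, 0.002], [-0.536, -0.844, -0.001], [0.002, -0.0, -1.0]]
wrist_force: [0.7, -1.5, 3.8]
width: 0.0131
```

```bash
python3 -c "
from h import *
o=env.get_obs();print(o['wrist_force'].round(2),o['ft_torque'].round(3),ang(o['tcp_rot'][:,0]))"
```

```text
[ 0.71 -1.49  3.83] [-0.033  0.01  -0.03 ] -32.3886994326876
```

Request:
arm_command(plan=[[[0,0.0001,0.0001,3],[0,0.0002,0.0001,6],[0,0.0003,0.0001,9],[0,0.0003,0.0001,10],[0,0.0003,0.0001,10]]])

```text
time_s: 20.05
eef_pos: [0.5211, -0.1761, 0.0717]
tcp_rot: [[0.74, -0.673, 0.002], [-0.673, -0.74, -0.001], [0.002, -0.001, -1.0]]
wrist_force: [0.2, -1.0, 3.8]
width: 0.0133
```

```bash
python3 -c "
from h import *
o=env.get_obs();print(o['wrist_force'].round(2),o['ft_torque'].round(3),ang(o['tcp_rot'][:,0]))"
```

```text
[ 0.21 -0.95  3.77] [-0.032  0.066 -0.035] -42.288125169966534
```

Request:
arm_command(plan=[[[0,0,-0.0001,0],[0,0,-0.0002,0],[0,0,-0.0003,0]]])

```text
time_s: 20.42
eef_pos: [0.5211, -0.1761, 0.072]
tcp_rot: [[0.74, -0.673, 0.002], [-0.673, -0.74, -0.001], [0.002, -0.001, -1.0]]
wrist_force: [0.4, 0.2, 3.0]
width: 0.0131
```

Request:
arm_command(plan=[[[0,0,-0.0001,0],[0,0,-0.0002,0],[0,0,-0.0003,0]]])

```text
time_s: 20.8
eef_pos: [0.521, -0.176, 0.0721]
tcp_rot: [[0.74, -0.673, 0.002], [-0.673, -0.74, -0.001], [0.002, -0.001, -1.0]]
wrist_force: [1.3, -0.1, -0.6]
width: 0.0134
```

The thread has caught: the load moved onto it within 0.1 mm, so it holds. A small further turn will check that it is on the level part.

Request:
arm_command(plan=[[[0,0.0001,0,2],[0,0.0001,0,4],[0,0.0001,0,5],[0,0.0001,0,5]]])

```text
time_s: 21.3
eef_pos: [0.5208, -0.1761, 0.0721]
tcp_rot: [[0.678, -0.735, 0.002], [-0.735, -0.678, -0.001], [0.002, -0.001, -1.0]]
wrist_force: [0.5, -0.4, 1.2]
width: 0.0132
```

```bash
python3 -c "
from h import *
o=env.get_obs();print(o['eef_pos'],o['wrist_force'].round(2),o['ft_torque'].round(3),ang(o['tcp_rot'][:,0]))"
```

```text
[ 0.52082582 -0.1760789   0.07205456] [ 0.46 -0.41  1.22] [-0.047  0.089  0.01 ] -47.28755028445919
```

The height did not change and there is no torque, so it is on the level part. Letting go.

Request:
arm_command(plan=[[[0,0,0,0],[0,0,0,0],[0,0,0,0],[0,0,0,0],[0,0,0,0],[0,0,0,0]]], grip=0.5)

```text
time_s: 22.05
eef_pos: [0.5208, -0.1761, 0.0721]
tcp_rot: [[0.678, -0.735, 0.002], [-0.735, -0.678, -0.001], [0.002, -0.001, -1.0]]
wrist_force: [-0.2, 0.1, 0.2]
width: 0.0426
```

Request:
arm_command(plan=[[[0,0,-0.01,0],[0,0,-0.04,0],[0,0,-0.08,0],[0,0,-0.12,0],[-0.08,0.0,-0.15,0],[-0.14,0.0,-0.15,0],[-0.19,0.0,-0.15,0],[-0.19,0.0,-0.15,0],[-0.19,0,-0.15,0],[-0.19,0,-0.15,0]]])

```text
time_s: 23.3
eef_pos: [0.3926, -0.0371, 0.222]
tcp_rot: [[0.678, -0.735, 0.002], [-0.735, -0.678, -0.001], [0.002, -0.001, -1.0]]
wrist_force: [0.3, 0.6, 0.3]
width: 0.0426
```

Run:
```python
from h import *
for n in("top","scene"):
    f=env.grab_frame(n);P=pts(f);X,Y,Z=P[...,0],P[...,1],P[...,2]
    cv2.imwrite("pics/end_%s.png"%n,f["pixels"])
    m=red(f)&(abs(X-.52)<.05)&(abs(Y+.175)<.05)&(Z>.085)&(Z<.11)
    if m.sum()>5:print(n,"handle",rect(P[m]),m.sum(),"top z",np.median(Z[m]).round(4))
    b=(abs(X-.53)<.13)&(abs(Y+.2)<.13)&(Z>.036)&(Z<.051)&(np.hypot(X-.519,Y+.175)>.03);print(" bar z",np.median(Z[b]).round(4),b.sum())
print(env.get_obs()["time_s"],env.get_obs()["eef_pos"])
```

```text
top handle (array([ 519.2, -173.7]), 49.5, 13.9, -47.6) 168 top z 0.0966
 bar z 0.0429 697
scene handle (array([ 520.3, -174.8]), 48.8, 15.5, -46.6) 246 top z 0.0953
 bar z 0.0422 689
23.4 [ 0.39232078 -0.03702043  0.22168049]
```

View pics/end_scene.png

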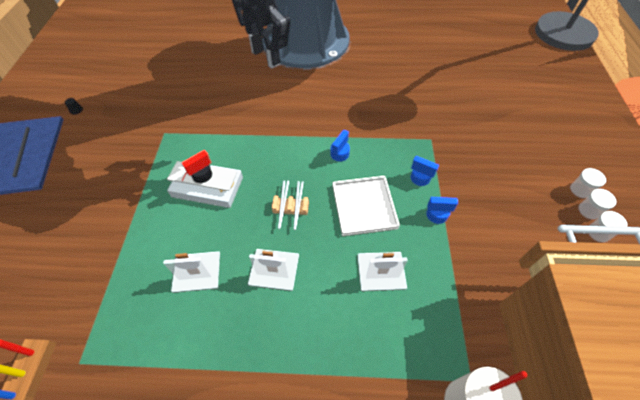

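The knob at (200,165) holds the bar by itself. The bar top fell from about 46.0 mm to 42.5 mm and the handle top is at about 96 mm, so the knob is home. The stands and tweezer rest are unmoved.

```bash
python3 -c "
from bench import env
env.job_done()"
```

```text
the job is handed in; nothing more can be done
```

The knob is on the stud, has drawn the clamp bar fully down and holds it by itself. The job was handed in at about 23.4 s of the 72 s.

- **Pick and place:** I took the black, red-handled knob from the tray and set it on the stud crest with its handle parallel to the red line, with about 6 N of contact.
- **Backwards:** I turned it anticlockwise under light pressure. At about 32° the force vanished, so I stopped. It then sank about 6.5 mm onto the bar.
- **Forwards:** I turned it about 69° clockwise from there, with at most about 5 N on the wrist and negligible torque. The thread then took the spring load, and the last 5° changed no height, so it is on the level part and short of the stop.

Last checks after release:
- **Bar:** its top is at about 42.5 mm, about 3.5 mm down.
- **Knob:** the handle top is at about 96 mm, so the knob's origin is at about 42.5 mm. The cameras differ by about 1 mm, within calibration.
- **Surroundings:** by eye in the last picture, the stands, the tweezer rest and the blue look-alikes are where they were. The arm is clear.

The exact click angle is only known to within about 8°. One reading during the backward turn showed a passing 3.6 N side force. No check failed.

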